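Shim the rocking marking bed

ROBOT

A 6-joint arm with a two-finger parallel gripper is mounted at the origin on the work surface. World frame = base frame: x ahead of the robot, y to its left, z up, the work surface at z = 0. Lengths are in m, angles in degrees, forces in N, time in s.
With the tool pointing down it reaches from about 0.4 to 0.825 m from the base axis. Payload 7 kg.
Tool frame: the origin (TCP) lies on the centre line of the jaws, within the pads' length; the fingertips stand 25 mm ahead of it and the grasp point (between the pads) lies 6 mm ahead of it; x points along the fingers, z is the direction in which the jaws open and shut, and the axes are right-handed (so a half turn about x gives the same grasp; the last joint's range is limited). The gripper opens to 88 mm and grips with 3 to 60 N. Pads are 19 mm wide; open, the fingers measure 130 mm over their backs; the gripper's body (78 mm by 193 mm) begins 47 mm behind the grasp point.
Start: joints at [-58.952, 20.546, 0.682, 0, -70.136, -16.507], TCP at [0.169, -0.653, 0.252] pointing down, gripper open.
Joint ranges: [-176.03, 176.03], [-82.01, 121.73], [-58.28, 71.71], [-173.87, 95.51], [-174.79, -0.11], [-173.66, 173.66]. Speed limits (degrees/s): [136.94, 136.94, 172.46, 180, 180, 180].

INTERFACE

Orientations are given as [roll, pitch, yaw] about the fixed x, y, z axes, in that order (R = Rz(yaw) Ry(pitch) Rx(roll)).
In Python, from plant import ctrl gives the robot as it stands. The module is installed in compiled form; this text tells all that it offers.
- The arm moves only by the tool send_rows, never from a script. Its argument "deltas" is a list of rows, each an object of numbers: "dx", "dy", "dz": the shift along the tool's x, y, z in mm; "ax", "ay", "az": the turn, a rotation vector about the tool's x, y, z in units of 5 degrees (1.0 is 5 degrees); "fingers": the opening, from 0 (shut) to 1 (fully open). A call has 1 to 12 rows; each row shifts and turns the commanded pose from where the row before left it, along the tool's axes as they then stand; what a row does not reach is not made up. A row lasts 1/8 s, in which the tool goes at most 62.5 mm and 10.7 degrees, less where a joint would pass 70% of its speed; a pose out of reach is approached as far as the arm can. A call with a gripper value outside its range is refused whole. The fingers move at their own pace and stop on an object; the grip force is fixed at half the most. Time passes only in rows, so rows that do not move let the fingers close. It gives the time, the measured TCP pose, the force and the opening at its end, in the units of the state.
- ctrl.get_obs(): the state, without advancing time (a new reading comes with each control period).
- ctrl.snapshot(name): name is "side" or "top"; returns a dict with "image" (480x640x3 uint8, blue, green, red), "fx", "fy", "cx", "cy" (pixels), "k1" (the pictures are not rectified: a ray, as slopes to the right and down, at radius r is drawn at 1 + k1 r^2 times it, then the intrinsics apply), "R" (3x3) and "t" (3): a world point X has camera coordinates R X + t. Camera axes: x right, y down, z forward; pixel columns grow to the right and rows downward; lengths in m; the calibration is good to about 2 mm. A picture is of the moment at which its call begins. There is no depth.
- ctrl.close_job(): hands the job in, once; it reports no verdict.
The state is a dict: "clock": time; "joint_pos": joint angles; "qvel": joint speeds; "tau": joint torques, N m; "tool_pos": TCP position; "orientation": TCP orientation; "force": force on the tool from outside, world axes, zero at the start; "moment": the same for the moment, N m; "opening": finger opening in m.
Only numpy, scipy, OpenCV 4.12 (cv2) and the standard library are available. Lean on these libraries where they do the work, as an engineer would, in place of code of your own. Each camera call takes 0.05 s, during which the arm holds its last target.

TASK

The black marking bed rocks because its near right foot, the steel one, is too short. Without picking anything up, push the orange wedge along the bench, thin end first, under that foot until the bed stands level and no longer rocks; then press down on the white dot above the foot to check that the corner no longer dips, and let go. Raise the bed with the wedge only, and leave everything else on the bench where it is.

Things in the scene. Friction and masses are not known exactly. Their poses are not given: they have to be found in the camera images.
- bed (a joint): Lean of the black bed, rad, about the line through its near left and far right feet, which stay put. 0 = level, a firm stop (all rubber feet on the bench). Positive = near right corner low; left alone it rests near 0.045, and a light press there dips it, to 0.07 at most. Springy: holding it level takes about 6 N of lift at the short foot.
- short_foot (a point): Lowest point of the short foot, under the bed's near right corner (near the robot, at negative y): a bright steel ball of 24 mm diameter whose centre lies 25 mm in from both edges of the bed. It is 12 mm above the bench when the bed is level and about 5 mm at rest.
- press_spot (a point): White dot, 20 mm across, on the bed's top face straight above the short foot; the point is the dot's centre, 62 mm above the bench when the bed is level.
- wedge: Loose orange wedge, 120 long, 50 wide, about 110 g, flat on the bench right of the bed. Origin: centre of its underside. +x runs to the thin end (x = +60, 2 mm thick); the heel is an upright flat face at x = -60, 26 mm high; even slope between. The bed is level when the short foot's centre is about 70 mm ahead of the heel; the push then turns hard. It stays where it is left.
- bed_top (a point): Centre of the bed's top face. The bed: a black slab 240 (x) x 300 (y) x 30 mm with a grid of small holes, underside 32 and top 62 mm above the bench when level; a scissor jack with a green circuit board is fixed on it, 56 mm tall, left of centre. Four feet, 190 x 250 mm apart, each 25 mm in from the edges. x points away from the robot, y left, along the bed's sides.
- goggles: Bystander: laser goggles with green lenses, 140 mm wide, left of the robot's front.
- screwdriver: Bystander: screwdriver lying on the bench in front of the robot.
- bottle: Bystander: small clear bottle with a red cap, 54 mm across, 150 mm tall, at the far right.
- mug: Bystander: blue mug, 80 mm across, 90 mm tall, at the right edge.
- scope: Bystander: hand microscope, a white and silver cylinder 130 mm long, 48 mm thick, lying at the near right.
Mind the look-alikes: they are no part of the job. What is meant by the wedge is not purple, turquoise or yellow, and is the larger of those in its own colour.

How it is judged (in metres and radians):
On the way, in this order (a step that is already met when the one before it is completed fails the run):
1. the wedge is under the short foot, carries it, and the bed is level, untouched by the robot (x of short_foot in the frame of wedge between -0.03 and 0.045 m and y of short_foot in the frame of wedge between -0.022 and 0.022 m and contact force between wedge and bed above 0.5 N and value of joint bed below 0.0087 rad and contact force between each of the arm, the fingers and bed below 0.5 N), for 0.2 s.
2. the fingertips press on the white dot with at least 3 N and the bed stays level (x of short_foot in the frame of wedge between -0.03 and 0.045 m and y of short_foot in the frame of wedge between -0.022 and 0.022 m and contact force between wedge and bed above 0.5 N and value of joint bed below 0.0087 rad and contact force between the fingers and bed above 3 N and horizontal distance between the grasp point and press_spot below 0.045 m), for 0.2 s.
At the end, for the whole second after the job is handed in: The wedge lies flat on the bench under the short foot (foot within 22 mm of the wedge's centre line), carries it with more than 0.5 N, the bed is level within 0.0087 rad (half a degree), and nothing moves (x of short_foot in the frame of wedge between -0.03 and 0.045 m and y of short_foot in the frame of wedge between -0.022 and 0.022 m and contact force between wedge and bed above 0.5 N and value of joint bed below 0.0087 rad and linear speed of wedge below 0.01 m/s and velocity of joint bed below 0.02 rad/s and height (world z) of wedge below 0.006 m); the robot touches nothing.
It fails at once if the wedge is lifted off the bench (over 15 mm) or tipped (over 0.35 rad) (height (world z) of wedge above 0.015 m or angle between wedge's own z axis and vertical above 0.35 rad).
It fails at once if the robot itself levels the bed while the wedge does not carry the foot (contact force between any of the fingers, the arm and bed above 1 N and contact force between wedge and bed below 0.1 N and value of joint bed below 0.02 rad).
It fails at once if a bystander is moved by more than 30 mm (distance of any of goggles, screwdriver, bottle, mug, scope from where it was at the start of the episode above 0.03 m).
It also fails if it takes over 72 s, if anything falls off the work surface, if the arm or the gripper's body presses on something with over 40 N, if the wrist force passes 120 N, or if a joint passes its speed limit or range.

## Working session

There is one attempt and no reset: what is moved stays moved. The work goes in short steps, Python scripts to look and compute and a tool call to move; the robot and the scene stay as the last step left them, time stands still between calls to the robot, and variables do not carry over. Pictures are saved under pics/ and viewed, and the job is handed in when it is done.

Besides the shell and the picture viewer there is one more tool, called after "Call:" as name(argument=value, ...), one argument or row to a line, values as JSON. send_rows: Moves the arm, as the interface text tells. Its arguments: {"type":"object","properties":{"deltas":{"type":"array","items":{"type":"object","properties":{"dx":{"type":"number"},"dy":{"type":"number"},"dz":{"type":"number"},"ax":{"type":"number"},"ay":{"type":"number"},"az":{"type":"number"},"fingers":{"type":"number"}}}}},"required":["deltas"]}

```bash
mkdir -p pics; cat > h.py <<'E'
import numpy as np, cv2
from plant import ctrl
def snap(n,f):
    s=ctrl.snapshot(n); cv2.imwrite('pics/'+f,s['image']); return s
def K(s): return np.array([[s['fx'],0,s['cx']],[0,s['fy'],s['cy']],[0,0,1.]])
def proj(s,P):
    rv,_=cv2.Rodrigues(np.array(s['R'])); 
    return cv2.projectPoints(np.array(P,float).reshape(-1,1,3),rv,np.array(s['t'],float),K(s),np.array([s['k1'],0,0,0.]))[0][:,0]
def back(s,uv,z):
    n=cv2.undistortPointsIter(np.array(uv,float).reshape(-1,1,2),K(s),np.array([s['k1'],0,0,0.]),None,None,(3,50,1e-10))[:,0]
    R=np.array(s['R']);C=-R.T@np.array(s['t']); z=np.broadcast_to(z,len(n))
    d=np.c_[n,np.ones(len(n))]@R
    return C+d*((z-C[2])/d[:,2])[:,None]
E
python3 - <<'E'
from h import *
import pickle
for n in('top','side'):
    s=snap(n,n+'0.png'); pickle.dump(s,open(n+'0.pkl','wb'));R=np.array(s['R']);print(n,-R.T@np.array(s['t']),s['k1'])
o=ctrl.get_obs();print({k:np.round(v,3) for k,v in o.items()})
E
```

```text
top [ 0.4298652  -0.09598283  0.96068327] -0.11362431075478797
side [0.43648279 0.53681064 0.64876485] 0.03867110756620846
{'clock': np.float64(0.1), 'joint_pos': array([-5.8952e+01,  2.0588e+01,  6.3800e-01, -1.7000e-02, -7.0135e+01,
       -1.6508e+01]), 'qvel': array([ 0.157, -0.145,  0.167,  0.014,  0.015, -0.002]), 'tau': array([-2.0000e-03, -5.8416e+01,  2.9375e+01,  7.0150e+00,  1.0000e-02,
       -0.0000e+00]), 'tool_pos': array([ 0.169, -0.653,  0.251]), 'orientation': array([  5.558,  89.914, 110.092]), 'force': array([-0.208, -0.314, -0.506]), 'moment': array([-0.022, -0.011, -0.023]), 'opening': np.float64(0.088)}
```

View pics/top0.png

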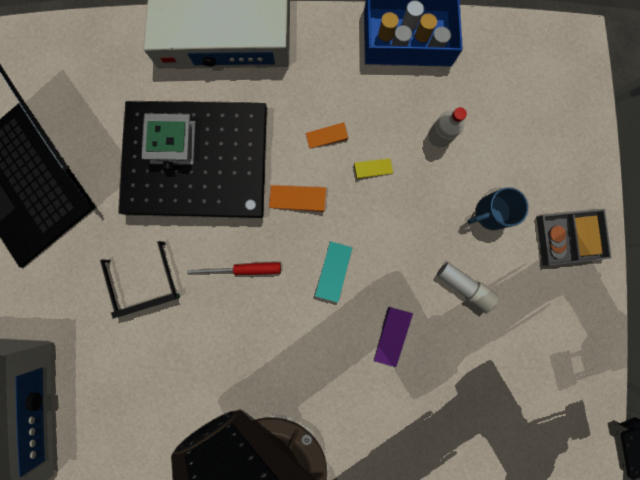

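View pics/side0.png

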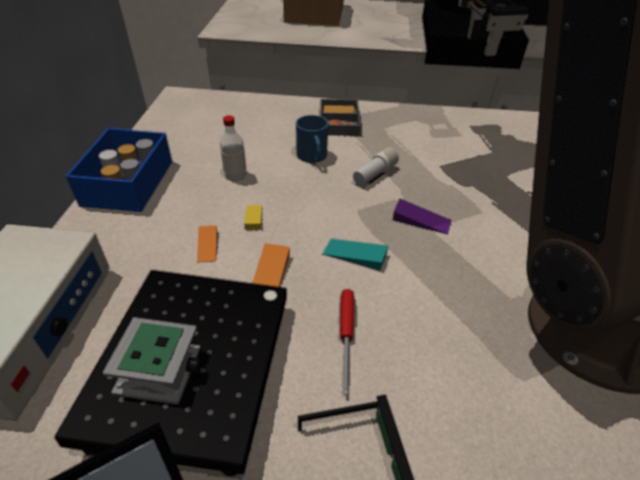

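The two orange pieces in the top view are at (298,198), the larger, and (327,135), the smaller. Yellow, turquoise and purple are look-alikes. The larger one fits the description, so I'll check it and its thin end in an enlarged crop.

```bash
python3 - <<'E'
from h import *
import pickle
a=cv2.imread('pics/top0.png')[165:235,225:345];b=cv2.imread('pics/side0.png')[220:310,220:340]
cv2.imwrite('pics/crop0.png',np.vstack([cv2.resize(a,(600,300),interpolation=cv2.INTER_CUBIC)[:,:],cv2.resize(b,(600,300),interpolation=cv2.INTER_CUBIC)]))
t=pickle.load(open('top0.pkl','rb'))
im=t['image'];h=cv2.cvtColor(im,cv2.COLOR_BGR2HSV)
m=cv2.inRange(h,(5,150,80),(18,255,255))
for c in cv2.findContours(m,0,2)[0]:
    if cv2.contourArea(c)>150:
        r=cv2.minAreaRect(c);bx=cv2.boxPoints(r);print(r,bx.round(1).tolist());print(back(t,bx,0.0).round(4).tolist())
        print(cv2.approxPolyDP(c,2.5,True)[:,0].tolist())
# bed corners
print(back(t,[(120,216),(263,217),(267,103),(126,102)],.06).round(4).tolist())
m=cv2.inRange(h[190:220,235:262],(0,0,150),(180,60,255));mm=cv2.moments(m,True)
uv=[(235+mm['m10']/mm['m00'],190+mm['m01']/mm['m00'])];print(uv,back(t,uv,.056))
E
```

```text
((557.5, 234.0), (14.0, 13.0), 90.0) [[551.0, 227.0], [564.0, 227.0], [564.0, 241.0], [551.0, 241.0]]
[[0.5242, -0.6168, 0.0], [0.5244, -0.6481, 0.0], [0.493, -0.6468, 0.0], [0.493, -0.6155, 0.0]]
[[554, 227], [551, 237], [559, 241], [564, 237], [564, 230]]
((297.0838317871094, 197.9033660888672), (55.63551712036133, 23.541175842285156), 2.2906100749969482) [[268.79998779296875, 208.60000610351562], [269.79998779296875, 185.0], [325.29998779296875, 187.3000030517578], [324.3999938964844, 210.8000030517578]]
[[0.5613, 0.0085, 0.0], [0.6128, 0.0072, 0.0], [0.6084, -0.1135, 0.0], [0.5569, -0.1115, 0.0]]
[[271, 186], [270, 207], [324, 208], [325, 188]]
((326.48809814453125, 135.24331665039062), (16.293350219726562, 39.789669036865234), 74.35775756835938) [[305.1000061035156, 132.8000030517578], [343.3999938964844, 122.0], [347.79998779296875, 137.6999969482422], [309.5, 148.5]]
[[0.7299, -0.0688, 0.0], [0.7549, -0.1532, 0.0], [0.7192, -0.1627, 0.0], [0.6945, -0.0786, 0.0]]
[[344, 124], [306, 133], [309, 146], [346, 138]]
[[0.5374, 0.3108, 0.06], [0.5359, 0.0135, 0.06], [0.7754, 0.0096, 0.06], [0.782, 0.312, 0.06]]
[(250.14814814814815, 204.33333333333334)] [[0.56224545 0.04064835 0.056     ]]
```

View pics/crop0.png

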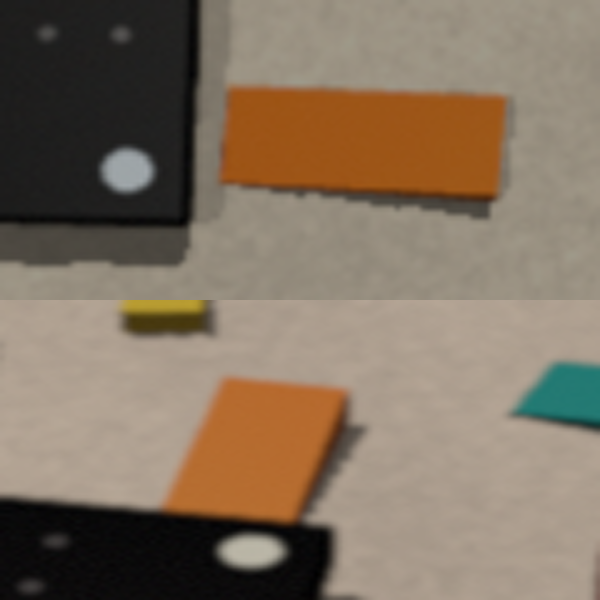

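The larger orange wedge is at top px (298,198), thin end facing the bed (px 270) and heel at px 325. Next I fit its pose and triangulate the white dot.

```bash
cat > fit.py <<'E'
from h import *
from scipy.optimize import minimize
from scipy.spatial.transform import Rotation as Ro
V=np.array([[x,y,z] for x,zt in((-.06,.026),(.06,.002)) for y in(-.025,.025) for z in(0,zt)])
def wfit(t,x0):
    h=cv2.cvtColor(t['image'],cv2.COLOR_BGR2HSV);m=cv2.inRange(h,(5,150,50),(18,255,255)).astype(float)
    ctr=proj(t,[[x0[0],x0[1],.01]])[0]; ok=np.zeros_like(m);cv2.circle(ok,tuple(int(v) for v in ctr),45,1,-1);m=m*ok/255
    def f(p):
        c,s=np.cos(p[2]),np.sin(p[2]);W=V@np.array([[c,s,0],[-s,c,0],[0,0,1]])+[p[0],p[1],0]
        q=cv2.convexHull(proj(t,W).astype(np.float32))
        S=8;im=np.zeros(m.shape,np.uint8);im=np.zeros((480*4,640*4),np.uint8)
        cv2.fillConvexPoly(im,np.round((q*4+1.5)*16).astype(np.int32),255,cv2.LINE_AA,4)
        r=cv2.resize(im,(640,480),interpolation=cv2.INTER_AREA)/255.
        return ((r-m)**2*ok).sum()
    best=minimize(f,x0,method='Nelder-Mead',options=dict(initial_simplex=[x0,x0+[.006,0,0],x0+[0,.006,0],x0+[0,0,.06]],xatol=1e-5))
    return best.x,best.fun
def dot(s,roi):
    x0,x1,y0,y1=roi;h=cv2.cvtColor(s['image'],cv2.COLOR_BGR2HSV)[y0:y1,x0:x1];m=cv2.inRange(h,(0,0,130),(180,70,255))
    mm=cv2.moments(m,True);return np.array([x0+mm['m10']/mm['m00'],y0+mm['m01']/mm['m00']])
E
python3 - <<'E'
from fit import *
import pickle
t=pickle.load(open('top0.pkl','rb'));s=pickle.load(open('side0.pkl','rb'))
p,e=wfit(t,np.array([.585,-.052,1.55]));print('wedge',p.round(4),np.rad2deg(p[2]),e)
for z in(.055,.06): print(back(t,[dot(t,(240,260,195,214))],z),back(s,[dot(s,(262,278,289,302))],z))
print(back(t,[(115.5+5,216)],.06))
o=ctrl.get_obs();R=Ro.from_euler('xyz',o['orientation'],degrees=True).as_matrix();print(R.round(3))
# target: x=-z world, jaw z along world x or -x
for sg in(1,-1):
    zt=np.array([sg,0,0.]);xt=np.array([0,0,-1.]);T=np.c_[xt,np.cross(zt,xt),zt]
    print(sg,Ro.from_matrix(R.T@T).as_rotvec(degrees=True)/5)
E
```

```text
wedge [ 0.5839 -0.0525  1.5004] 85.96622692378959 55.10991157247213
[[0.56269735 0.04110855 0.055     ]] [[0.56174482 0.04190931 0.055     ]]
[[0.56196403 0.04035171 0.06      ]] [[0.56069   0.0460768 0.06     ]]
[[0.53744436 0.30973852 0.06      ]]
[[-0.001 -0.968 -0.251]
 [ 0.001 -0.251  0.968]
 [-1.     0.     0.002]]
1 [ 2.09068530e+01  1.06076326e-02 -1.68609154e-02]
-1 [-1.50931396e+01  1.57304434e-02  9.89642375e-03]
```

Wedge pose is (0.584, -0.0525), heading 86°. The dot is near (0.562, 0.041) and the foot, once level, near (0.564, 0.042). I'll turn the tool so the jaws open along world x, then move above the wedge.

Call:
send_rows(
  deltas=[
    {"ax": -1.886},
    {"ax": -1.886},
    {"ax": -1.886},
    {"ax": -1.886},
    {"ax": -1.886},
    {"ax": -1.886},
    {"ax": -1.886},
    {"ax": -1.886},
    {},
    {},
  ],
)

```text
validation failed for argument at $.de...
```

Call:
send_rows(
  deltas=[
    {"dy": -48, "dz": -34},
    {"dy": -48, "dz": -34},
    {"dy": -48, "dz": -34},
    {"dy": -48, "dz": -34},
    {"dy": -48, "dz": -34},
    {"dy": -48, "dz": -34},
    {"dy": -48, "dz": -34},
    {"dy": -48, "dz": -34},
    {"dy": -48, "dz": -34},
    {"dy": -48, "dz": -34},
    {"dy": -48, "dz": -34},
    {"dy": -48, "dz": -34},
  ],
)

```text
validation failed for argument at $.de...
```

Call:
send_rows(
  deltas=[
    {},
    {},
    {},
    {},
  ],
)

```text
validation failed for argument at $.de...
```

The rows were rejected, so I'll resend one with every field filled in.

Call:
send_rows(
  deltas=[
    {"dx": 0, "dy": 0, "dz": 0, "ax": -1.886, "ay": 0, "az": 0, "fingers": 1},
  ],
)

```text
clock: 0.22
tool_pos: [0.1694, -0.6531, 0.2509]
orientation: [-4.1, 89.9, 110.0]
force: [-0.0, 0.2, -0.1]
opening: 0.0878
```

Call:
send_rows(
  deltas=[
    {"dx": 0, "dy": 0, "dz": 0, "ax": -1.886, "ay": 0, "az": 0, "fingers": 1},
    {"dx": 0, "dy": 0, "dz": 0, "ax": -1.886, "ay": 0, "az": 0, "fingers": 1},
    {"dx": 0, "dy": 0, "dz": 0, "ax": -1.886, "ay": 0, "az": 0, "fingers": 1},
    {"dx": 0, "dy": 0, "dz": 0, "ax": -1.886, "ay": 0, "az": 0, "fingers": 1},
    {"dx": 0, "dy": 0, "dz": 0, "ax": -1.886, "ay": 0, "az": 0, "fingers": 1},
    {"dx": 0, "dy": 0, "dz": 0, "ax": -1.886, "ay": 0, "az": 0, "fingers": 1},
    {"dx": 0, "dy": 0, "dz": 0, "ax": -1.886, "ay": 0, "az": 0, "fingers": 1},
    {"dx": 0, "dy": 0, "dz": 0, "ax": 0, "ay": 0, "az": 0, "fingers": 1},
  ],
)

```text
clock: 1.23
tool_pos: [0.1694, -0.6532, 0.2511]
orientation: [-68.9, 90.0, 111.1]
force: [-0.3, 1.0, -0.2]
opening: 0.0878
```

Call:
send_rows(
  deltas=[
    {"dx": 0, "dy": -48, "dz": -34, "ax": 0, "ay": 0, "az": 0, "fingers": 1},
    {"dx": 0, "dy": -48, "dz": -34, "ax": 0, "ay": 0, "az": 0, "fingers": 1},
    {"dx": 0, "dy": -48, "dz": -34, "ax": 0, "ay": 0, "az": 0, "fingers": 1},
    {"dx": 0, "dy": -48, "dz": -34, "ax": 0, "ay": 0, "az": 0, "fingers": 1},
    {"dx": 0, "dy": -48, "dz": -34, "ax": 0, "ay": 0, "az": 0, "fingers": 1},
    {"dx": 0, "dy": -48, "dz": -34, "ax": 0, "ay": 0, "az": 0, "fingers": 1},
    {"dx": 0, "dy": -48, "dz": -34, "ax": 0, "ay": 0, "az": 0, "fingers": 1},
    {"dx": 0, "dy": -48, "dz": -34, "ax": 0, "ay": 0, "az": 0, "fingers": 1},
    {"dx": 0, "dy": -48, "dz": -34, "ax": 0, "ay": 0, "az": 0, "fingers": 1},
    {"dx": 0, "dy": -48, "dz": -34, "ax": 0, "ay": 0, "az": 0, "fingers": 1},
    {"dx": 0, "dy": -48, "dz": -34, "ax": 0, "ay": 0, "az": 0, "fingers": 1},
    {"dx": 0, "dy": -48, "dz": -34, "ax": 0, "ay": 0, "az": 0, "fingers": 1},
  ],
)

```text
clock: 2.72
tool_pos: [0.5784, -0.0757, 0.2517]
orientation: [178.6, 90.0, -1.7]
force: [1.2, -0.1, 0.3]
opening: 0.0873
```

Call:
send_rows(
  deltas=[
    {"dx": 0, "dy": 0, "dz": 0, "ax": 0, "ay": 0, "az": 0, "fingers": 1},
    {"dx": 0, "dy": 0, "dz": 0, "ax": 0, "ay": 0, "az": 0, "fingers": 1},
    {"dx": 0, "dy": 0, "dz": 0, "ax": 0, "ay": 0, "az": 0, "fingers": 1},
  ],
)

```text
clock: 3.1
tool_pos: [0.577, -0.0784, 0.2517]
orientation: [35.1, 90.0, -145.1]
force: [0.3, -0.3, -0.4]
opening: 0.0876
```

```bash
python3 - <<'E'
from fit import *
o=ctrl.get_obs();R=Ro.from_euler('xyz',o['orientation'],degrees=True).as_matrix();print(R.round(4),o['tool_pos'],o['joint_pos'])
T=np.array([[0,0,-1.],[0,-1,0],[-1,0,0]]);print(Ro.from_matrix(R.T@T).as_rotvec(degrees=True)/5)
E
```

```text
[[-1.0e-04 -2.7e-03 -1.0e+00]
 [-0.0e+00 -1.0e+00  2.7e-03]
 [-1.0e+00  0.0e+00  1.0e-04]] [ 0.57703602 -0.07840273  0.25167231] [ 1.14936093e+01  1.18781944e+01 -1.13458489e+01  1.75346473e-03
 -6.67796753e+01 -1.16504024e+01]
[-0.03122033  0.00066396 -0.00046492]
```

Call:
send_rows(
  deltas=[
    {"dx": 50, "dy": 0, "dz": -5, "ax": 0, "ay": 0, "az": 0, "fingers": 1},
    {"dx": 50, "dy": 0, "dz": 0, "ax": 0, "ay": 0, "az": 0, "fingers": 1},
    {"dx": 50, "dy": 0, "dz": 0, "ax": 0, "ay": 0, "az": 0, "fingers": 1},
    {"dx": 40, "dy": 0, "dz": 0, "ax": 0, "ay": 0, "az": 0, "fingers": 1},
    {"dx": 20, "dy": 0, "dz": 0, "ax": 0, "ay": 0, "az": 0, "fingers": 1},
    {"dx": 10, "dy": 0, "dz": 0, "ax": 0, "ay": 0, "az": 0, "fingers": 1},
    {"dx": 0, "dy": 0, "dz": 0, "ax": 0, "ay": 0, "az": 0, "fingers": 1},
    {"dx": 0, "dy": 0, "dz": 0, "ax": 0, "ay": 0, "az": 0, "fingers": 1},
    {"dx": 0, "dy": 0, "dz": 0, "ax": 0, "ay": 0, "az": 0, "fingers": 0.64},
    {"dx": 0, "dy": 0, "dz": 0, "ax": 0, "ay": 0, "az": 0, "fingers": 0.64},
    {"dx": 0, "dy": 0, "dz": 0, "ax": 0, "ay": 0, "az": 0, "fingers": 0.64},
  ],
)

```text
clock: 4.47
tool_pos: [0.5828, -0.0774, 0.0319]
orientation: [-166.4, 90.0, 13.6]
force: [0.7, 0.2, 0.6]
opening: 0.0634
```

```bash
python3 - <<'E'
from fit import *
s=snap('side','s1.png');t=snap('top','t1.png')
cv2.imwrite('pics/c1.png',np.hstack([cv2.resize(s['image'][180:320,180:340],(400,350)),cv2.resize(t['image'][140:260,220:357],(400,350))]))
E
```

```text
(no output)
```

View pics/c1.png

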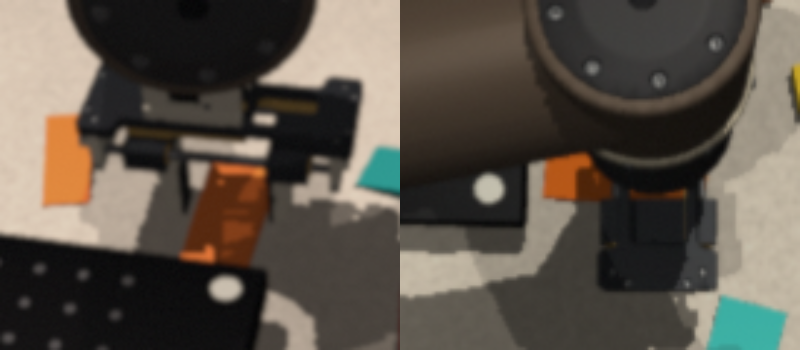

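The fingers straddle the wedge (side crop around (225,210)). I'll narrow the cage without gripping and slide the wedge sideways toward the foot's line.

Call:
send_rows(
  deltas=[
    {"dx": 0, "dy": 0, "dz": 0, "ax": 0, "ay": 0, "az": 0, "fingers": 0.58},
    {"dx": 0, "dy": 0, "dz": 0, "ax": 0, "ay": 0, "az": 0, "fingers": 0.58},
    {"dx": 0, "dy": 0, "dz": 0, "ax": 0, "ay": 0, "az": 0, "fingers": 0.58},
    {"dx": 0, "dy": 0, "dz": 4, "ax": 0, "ay": 0, "az": 0, "fingers": 0.58},
    {"dx": 0, "dy": 0, "dz": 4, "ax": 0, "ay": 0, "az": 0, "fingers": 0.58},
    {"dx": 0, "dy": 0, "dz": 4, "ax": 0, "ay": 0, "az": 0, "fingers": 0.58},
    {"dx": 0, "dy": 0, "dz": 4, "ax": 0, "ay": 0, "az": 0, "fingers": 0.58},
    {"dx": 0, "dy": 0, "dz": 4, "ax": 0, "ay": 0, "az": 0, "fingers": 0.58},
    {"dx": 0, "dy": 0, "dz": 0, "ax": 0, "ay": 0, "az": 0, "fingers": 0.58},
    {"dx": 0, "dy": 0, "dz": 0, "ax": 0, "ay": 0, "az": 0, "fingers": 0.58},
  ],
)

```text
clock: 5.82
tool_pos: [0.5628, -0.0775, 0.0316]
orientation: [-179.7, 90.0, 0.3]
force: [-0.5, 0.2, -0.5]
opening: 0.0508
```

Call:
send_rows(
  deltas=[
    {"dx": 0, "dy": 0, "dz": 0, "ax": 0, "ay": 0, "az": 0, "fingers": 0.8},
    {"dx": 0, "dy": 0, "dz": 0, "ax": 0, "ay": 0, "az": 0, "fingers": 0.8},
    {"dx": 0, "dy": 0, "dz": 0, "ax": 0, "ay": 0, "az": 0, "fingers": 0.8},
    {"dx": -40, "dy": 0, "dz": 0, "ax": 0, "ay": 0, "az": 0, "fingers": 0.8},
    {"dx": -40, "dy": 0, "dz": 0, "ax": 0, "ay": 0, "az": 0, "fingers": 0.8},
    {"dx": 0, "dy": 50, "dz": 0, "ax": 0, "ay": 0, "az": 0, "fingers": 0.2},
    {"dx": 0, "dy": 50, "dz": 0, "ax": 0, "ay": 0, "az": 0, "fingers": 0.2},
    {"dx": 0, "dy": 50, "dz": 0, "ax": 0, "ay": 0, "az": 0, "fingers": 0.2},
    {"dx": 0, "dy": 0, "dz": 0, "ax": 0, "ay": 0, "az": 0, "fingers": 0.2},
    {"dx": 0, "dy": 0, "dz": 0, "ax": 0, "ay": 0, "az": 0, "fingers": 0.2},
  ],
)

```text
clock: 7.08
tool_pos: [0.5623, -0.2276, 0.1113]
orientation: [-22.1, 90.0, 157.9]
force: [0.6, 0.9, 0.1]
opening: 0.0257
```

```bash
python3 - <<'E'
from fit import *
s=snap('side','s2.png');t=snap('top','t2.png')
cv2.imwrite('pics/c2.png',np.hstack([cv2.resize(s['image'][180:320,180:340],(400,350)),cv2.resize(t['image'][140:260,220:357],(400,350))]))
p,e=wfit(t,np.array([.565,-.0525,1.57]));print('wedge',p.round(4),np.rad2deg(p[2]),e)
E
```

```text
wedge [ 0.5652 -0.0554  1.5181] 86.97946134350101 712.6758323721645
```

View pics/c2.png

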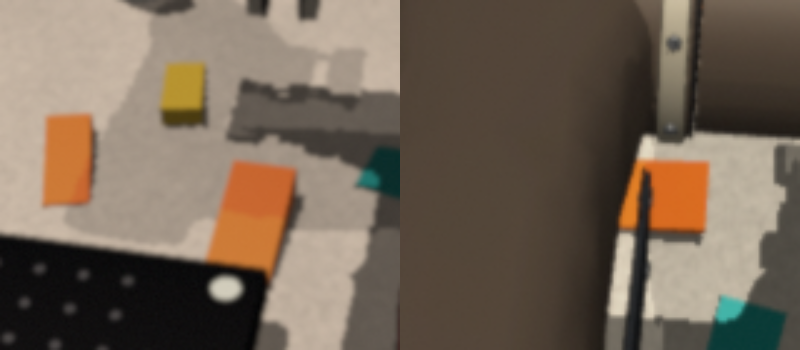

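The wedge has moved in line with the dot. The arm hides part of it in the top view, so I'll fit both views with the occluded parts masked out.

```bash
cat >> fit.py <<'E'
def wfit2(views,x0):
    # views: list of (snap, okmask)
    D=[]
    for t,ok in views:
        h=cv2.cvtColor(t['image'],cv2.COLOR_BGR2HSV);m=cv2.inRange(h,(4,130,50),(19,255,255))/255.
        D.append((t,ok.astype(float),m*ok))
    def f(p):
        c,s=np.cos(p[2]),np.sin(p[2]);W=V@np.array([[c,s,0],[-s,c,0],[0,0,1]])+[p[0],p[1],0];e=0
        for t,ok,m in D:
            q=cv2.convexHull(proj(t,W).astype(np.float32));im=np.zeros((1920,2560),np.uint8)
            cv2.fillConvexPoly(im,np.round((q*4+1.5)*16).astype(np.int32),255,cv2.LINE_AA,4)
            e+=((cv2.resize(im,(640,480),interpolation=cv2.INTER_AREA)/255.-m)**2*ok).sum()
        return e
    b=minimize(f,x0,method='Nelder-Mead',options=dict(initial_simplex=[x0,x0+[.006,0,0],x0+[0,.006,0],x0+[0,0,.06]],xatol=1e-5))
    return b.x,b.fun
def okm(polys):
    m=np.zeros((480,640),np.uint8)
    for p in polys: cv2.fillPoly(m,[np.array(p,np.int32)],1)
    return m
E
python3 - <<'E'
from fit import *
s=ctrl.snapshot('side');t=ctrl.snapshot('top')
os_=okm([[(248,235),(320,235),(320,283),(248,283)]]); ot=okm([[(308,187),(350,187),(350,235),(306,235)]])
for v in ([(s,os_)],[(t,ot)],[(s,os_),(t,ot)]):
    p,e=wfit2(v,np.array([.565,-.0525,1.55]));print('wedge',p.round(4),np.rad2deg(p[2]).round(1),e)
print(ctrl.get_obs()['tool_pos'])
E
```

```text
wedge [ 0.5642 -0.0491  1.534 ] 87.9 25.598016147635526
wedge [ 0.5658 -0.0516  1.5059] 86.3 7.468542868127643
wedge [ 0.5639 -0.0504  1.5455] 88.6 48.45457900807382
[ 0.56281419 -0.22653399  0.11171406]
```

Call:
send_rows(
  deltas=[
    {"dx": 40, "dy": -20, "dz": 0, "ax": 0, "ay": 0, "az": 0, "fingers": 0.2},
    {"dx": 30, "dy": -30, "dz": 0, "ax": 0, "ay": 0, "az": 0, "fingers": 0.2},
    {"dx": 10, "dy": -20, "dz": 0, "ax": 0, "ay": 0, "az": 0, "fingers": 0.2},
    {"dx": 0, "dy": -18, "dz": 0, "ax": 0, "ay": 0, "az": 0, "fingers": 0.2},
    {"dx": 0, "dy": -8, "dz": 0, "ax": 0, "ay": 0, "az": 0, "fingers": 0.2},
    {"dx": 0, "dy": 0, "dz": 0, "ax": 0, "ay": 0, "az": 0, "fingers": 0.2},
    {"dx": 0, "dy": 0, "dz": 0, "ax": 0, "ay": 0, "az": 0, "fingers": 0.2},
  ],
)

```text
clock: 8.15
tool_pos: [0.5631, -0.1318, 0.0323]
orientation: [-176.2, 89.9, 3.8]
force: [-0.4, -0.7, -0.5]
opening: 0.0177
```

Call:
send_rows(
  deltas=[
    {"dx": 0, "dy": -4, "dz": 0, "ax": 0, "ay": 0, "az": 0, "fingers": 0.2},
    {"dx": 0, "dy": -4, "dz": 0, "ax": 0, "ay": 0, "az": 0, "fingers": 0.2},
    {"dx": 0, "dy": -4, "dz": 0, "ax": 0, "ay": 0, "az": 0, "fingers": 0.2},
    {"dx": 0, "dy": -4, "dz": 0, "ax": 0, "ay": 0, "az": 0, "fingers": 0.2},
    {"dx": 0, "dy": -4, "dz": 0, "ax": 0, "ay": 0, "az": 0, "fingers": 0.2},
    {"dx": 0, "dy": -4, "dz": 0, "ax": 0, "ay": 0, "az": 0, "fingers": 0.2},
    {"dx": 0, "dy": -4, "dz": 0, "ax": 0, "ay": 0, "az": 0, "fingers": 0.2},
    {"dx": 0, "dy": 0, "dz": 0, "ax": 0, "ay": 0, "az": 0, "fingers": 0.2},
  ],
)

```text
clock: 9.15
tool_pos: [0.5626, -0.1031, 0.0315]
orientation: [-79.8, 90.0, 100.2]
force: [-1.3, 0.2, 0.5]
opening: 0.0177
```

```bash
python3 - <<'E'
from fit import *
s=snap('side','s3.png');t=snap('top','t3.png')
cv2.imwrite('pics/c3.png',np.hstack([cv2.resize(s['image'][180:320,180:340],(400,350)),cv2.resize(t['image'][140:260,220:357],(400,350))]))
E
```

```text
(no output)
```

View pics/c3.png

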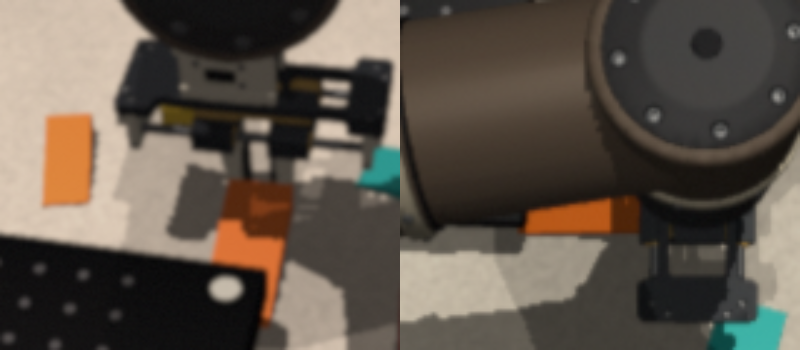

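Call:
send_rows(
  deltas=[
    {"dx": 0, "dy": -3, "dz": 0, "ax": 0, "ay": 0, "az": 0, "fingers": 0.2},
    {"dx": 0, "dy": -3, "dz": 0, "ax": 0, "ay": 0, "az": 0, "fingers": 0.2},
    {"dx": 0, "dy": -3, "dz": 0, "ax": 0, "ay": 0, "az": 0, "fingers": 0.2},
    {"dx": 0, "dy": -3, "dz": 0, "ax": 0, "ay": 0, "az": 0, "fingers": 0.2},
    {"dx": 0, "dy": -3, "dz": 0, "ax": 0, "ay": 0, "az": 0, "fingers": 0.2},
    {"dx": 0, "dy": -3, "dz": 0, "ax": 0, "ay": 0, "az": 0, "fingers": 0.2},
    {"dx": 0, "dy": -3, "dz": 0, "ax": 0, "ay": 0, "az": 0, "fingers": 0.2},
    {"dx": 0, "dy": -3, "dz": 0, "ax": 0, "ay": 0, "az": 0, "fingers": 0.2},
    {"dx": 0, "dy": -3, "dz": 0, "ax": 0, "ay": 0, "az": 0, "fingers": 0.2},
    {"dx": 0, "dy": -3, "dz": 0, "ax": 0, "ay": 0, "az": 0, "fingers": 0.2},
  ],
)

```text
clock: 10.5
tool_pos: [0.5626, -0.0733, 0.0316]
orientation: [75.3, 90.0, -104.7]
force: [0.1, -1.1, -0.5]
opening: 0.0178
```

Call:
send_rows(
  deltas=[
    {"dx": 0, "dy": -2, "dz": 0, "ax": 0, "ay": 0, "az": 0, "fingers": 0.2},
    {"dx": 0, "dy": -2, "dz": 0, "ax": 0, "ay": 0, "az": 0, "fingers": 0.2},
    {"dx": 0, "dy": -2, "dz": 0, "ax": 0, "ay": 0, "az": 0, "fingers": 0.2},
    {"dx": 0, "dy": -2, "dz": 0, "ax": 0, "ay": 0, "az": 0, "fingers": 0.2},
    {"dx": 0, "dy": -2, "dz": 0, "ax": 0, "ay": 0, "az": 0, "fingers": 0.2},
  ],
)

```text
clock: 11.12
tool_pos: [0.5626, -0.0635, 0.0316]
orientation: [49.2, 90.0, -130.8]
force: [-0.2, -1.9, 0.8]
opening: 0.0175
```

Call:
send_rows(
  deltas=[
    {"dx": 0, "dy": -2, "dz": 0, "ax": 0, "ay": 0, "az": 0, "fingers": 0.2},
    {"dx": 0, "dy": -2, "dz": 0, "ax": 0, "ay": 0, "az": 0, "fingers": 0.2},
    {"dx": 0, "dy": -2, "dz": 0, "ax": 0, "ay": 0, "az": 0, "fingers": 0.2},
    {"dx": 0, "dy": -2, "dz": 0, "ax": 0, "ay": 0, "az": 0, "fingers": 0.2},
  ],
)

```text
clock: 11.62
tool_pos: [0.5626, -0.0555, 0.0316]
orientation: [43.2, 90.0, -136.8]
force: [0.1, -4.4, 0.2]
opening: 0.0175
```

```bash
python3 - <<'E'
from fit import *
s=snap('side','s4.png');print(dot(s,(262,278,286,302)),ctrl.get_obs()['tool_pos'])
cv2.imwrite('pics/c4.png',cv2.resize(s['image'][180:320,180:340],(640,560)))
E
```

```text
[269.08888889 293.91111111] [ 0.56262743 -0.05520689  0.03155246]
```

View pics/c4.png

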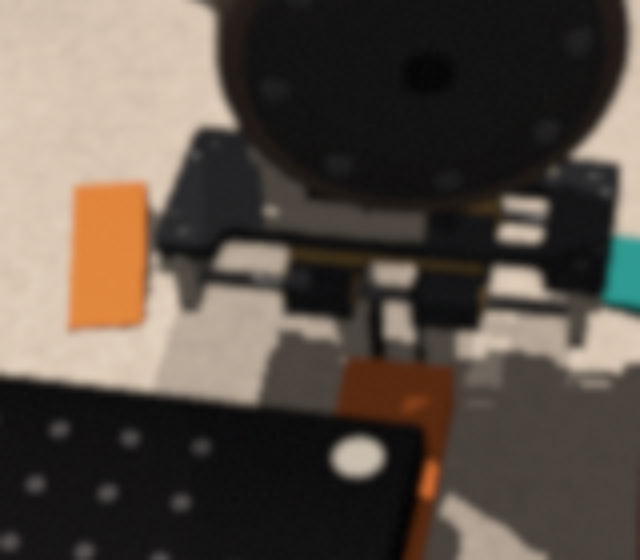

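The foot is on the ramp: push force is 4.4 N and the dot has risen to (269,294). I'll continue in small steps, watching for the hard stop.

Call:
send_rows(
  deltas=[
    {"dx": 0, "dy": -2, "dz": 0, "ax": 0, "ay": 0, "az": 0, "fingers": 0.2},
    {"dx": 0, "dy": -2, "dz": 0, "ax": 0, "ay": 0, "az": 0, "fingers": 0.2},
    {"dx": 0, "dy": -2, "dz": 0, "ax": 0, "ay": 0, "az": 0, "fingers": 0.2},
  ],
)

```text
clock: 12.05
tool_pos: [0.5626, -0.0495, 0.0316]
orientation: [40.3, 90.0, -139.8]
force: [-0.6, -5.6, 0.9]
opening: 0.0176
```

Call:
send_rows(
  deltas=[
    {"dx": 0, "dy": -2, "dz": 0, "ax": 0, "ay": 0, "az": 0, "fingers": 0.2},
    {"dx": 0, "dy": -2, "dz": 0, "ax": 0, "ay": 0, "az": 0, "fingers": 0.2},
  ],
)

```text
clock: 12.3
tool_pos: [0.5625, -0.0456, 0.0315]
orientation: [39.8, 90.0, -140.2]
force: [0.8, -5.6, 0.1]
opening: 0.0173
```

Call:
send_rows(
  deltas=[
    {"dx": 0, "dy": -2, "dz": 0, "ax": 0, "ay": 0, "az": 0, "fingers": 0.2},
  ],
)

```text
clock: 12.42
tool_pos: [0.5625, -0.0437, 0.0316]
orientation: [44.5, 90.0, -135.5]
force: [0.1, -6.4, 0.8]
opening: 0.0175
```

Call:
send_rows(
  deltas=[
    {"dx": 0, "dy": -2, "dz": 0, "ax": 0, "ay": 0, "az": 0, "fingers": 0.2},
  ],
)

```text
clock: 12.55
tool_pos: [0.5625, -0.0417, 0.0316]
orientation: [47.7, 90.0, -132.3]
force: [0.3, -6.1, 0.4]
opening: 0.0179
```

Call:
send_rows(
  deltas=[
    {"dx": 0, "dy": -1, "dz": 0, "ax": 0, "ay": 0, "az": 0, "fingers": 0.2},
  ],
)

```text
clock: 12.68
tool_pos: [0.5624, -0.0408, 0.0315]
orientation: [41.3, 90.0, -138.7]
force: [-0.3, -7.4, 1.4]
opening: 0.0174
```

Call:
send_rows(
  deltas=[
    {"dx": 0, "dy": -1, "dz": 0, "ax": 0, "ay": 0, "az": 0, "fingers": 0.2},
  ],
)

```text
clock: 12.8
tool_pos: [0.5624, -0.0398, 0.0316]
orientation: [44.0, 90.0, -136.0]
force: [-0.3, -7.2, 0.5]
opening: 0.0173
```

Call:
send_rows(
  deltas=[
    {"dx": 0, "dy": -1, "dz": 0, "ax": 0, "ay": 0, "az": 0, "fingers": 0.2},
  ],
)

```text
clock: 12.92
tool_pos: [0.5624, -0.0389, 0.0316]
orientation: [43.9, 90.0, -136.1]
force: [-0.2, -6.8, 1.1]
opening: 0.0177
```

```bash
python3 - <<'E'
from fit import *
s=snap('side','s5.png');d=dot(s,(262,278,282,300));print(d,proj(s,[[.563,.0425,.062],[.562,.041,.057]]),ctrl.get_obs()['tool_pos'],ctrl.get_obs()['force'])
E
```

```text
[268.22580645 292.92473118] [[268.7090798  292.35439768]
 [269.63565457 293.70960335]] [ 0.5624361  -0.03871556  0.03155702] [ 0.33709966 -5.51748787  0.96314488]
```

Call:
send_rows(
  deltas=[
    {"dx": 0, "dy": -1, "dz": 0, "ax": 0, "ay": 0, "az": 0, "fingers": 0.2},
    {"dx": 0, "dy": -1, "dz": 0, "ax": 0, "ay": 0, "az": 0, "fingers": 0.2},
  ],
)

```text
clock: 13.22
tool_pos: [0.5624, -0.037, 0.0316]
orientation: [44.9, 89.9, -135.1]
force: [0.3, -10.6, 1.0]
opening: 0.0177
```

Call:
send_rows(
  deltas=[
    {"dx": 0, "dy": -1, "dz": 0, "ax": 0, "ay": 0, "az": 0, "fingers": 0.2},
  ],
)

```text
clock: 13.35
tool_pos: [0.5623, -0.0365, 0.0315]
orientation: [52.3, 89.9, -127.7]
force: [0.7, -13.9, -0.6]
opening: 0.0178
```

Call:
send_rows(
  deltas=[
    {"dx": 0, "dy": -1, "dz": 0, "ax": 0, "ay": 0, "az": 0, "fingers": 0.2},
  ],
)

```text
clock: 13.48
tool_pos: [0.5621, -0.0361, 0.0315]
orientation: [54.6, 89.9, -125.4]
force: [1.2, -18.6, 0.6]
opening: 0.0176
```

The push has turned hard: force went from 7 to 19 N with almost no travel, and the heel is about 70 mm behind the foot. I'll back off and look.

Call:
send_rows(
  deltas=[
    {"dx": 0, "dy": 5, "dz": 0, "ax": 0, "ay": 0, "az": 0, "fingers": 0.2},
    {"dx": 0, "dy": 20, "dz": 0, "ax": 0, "ay": 0, "az": 0, "fingers": 0.2},
    {"dx": 0, "dy": 20, "dz": 0, "ax": 0, "ay": 0, "az": 0, "fingers": 0.2},
    {"dx": -40, "dy": 0, "dz": 0, "ax": 0, "ay": 0, "az": 0, "fingers": 0},
    {"dx": -50, "dy": 30, "dz": 0, "ax": 0, "ay": 0, "az": 0, "fingers": 0},
    {"dx": 0, "dy": 50, "dz": 0, "ax": 0, "ay": 0, "az": 0, "fingers": 0},
    {"dx": 0, "dy": 20, "dz": 0, "ax": 0, "ay": 0, "az": 0, "fingers": 0},
    {"dx": 0, "dy": 0, "dz": 0, "ax": 0, "ay": 0, "az": 0, "fingers": 0},
    {"dx": 0, "dy": 0, "dz": 0, "ax": 0, "ay": 0, "az": 0, "fingers": 0},
  ],
)

```text
clock: 14.6
tool_pos: [0.5622, -0.1794, 0.121]
orientation: [-11.1, 89.9, 168.8]
force: [-1.4, 0.3, -0.7]
opening: 0.0003
```

```bash
python3 - <<'E'
from fit import *
s=snap('side','s6.png');t=snap('top','t6.png');d=dot(s,(262,278,282,300));print('dot',d,back(s,[d],.062),proj(s,[[.563,.0425,.062]]))
cv2.imwrite('pics/c6.png',np.hstack([cv2.resize(s['image'][180:320,180:340],(400,350)),cv2.resize(t['image'][140:260,220:357],(400,350))]))
o=ctrl.get_obs();print(o['tool_pos'],o['force'],o['opening'])
E
```

```text
dot [268.28125    292.70833333] [[0.56355277 0.04334367 0.062     ]] [[268.7090798  292.35439768]]
[ 0.56251818 -0.17882143  0.12120272] [-0.24764337  0.7317119   0.7072497 ] 2.5545067434657603e-05
```

View pics/c6.png

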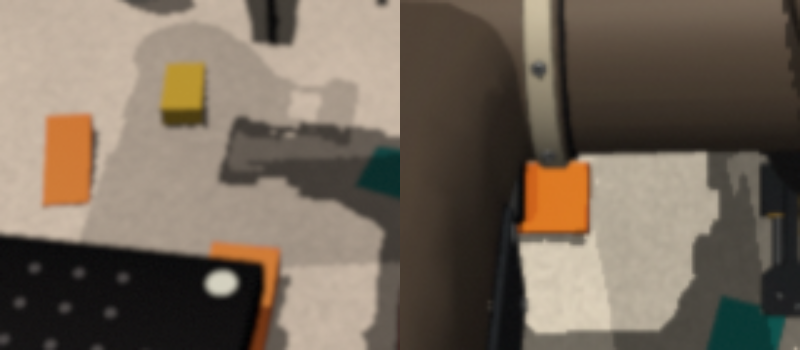

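```bash
python3 - <<'E'
from fit import *
import pickle
s0=pickle.load(open('side0.pkl','rb'));s=ctrl.snapshot('side');t=ctrl.snapshot('top')
def wd(s,c,r=11):
    g=cv2.cvtColor(s['image'],cv2.COLOR_BGR2GRAY).astype(float);x,y=c;p=g[y-r:y+r+1,x-r:x+r+1]
    p=np.clip(p-90,0,60) if False else np.clip(p,60,160)-60
    Y,X=np.mgrid[y-r:y+r+1,x-r:x+r+1]; e=np.hypot(X-x,(Y-y)*1.4)<r-1; p=p*e
    return np.array([(p*X).sum()/p.sum(),(p*Y).sum()/p.sum()])
a=wd(s0,(270,295),10);b=wd(s,(268,293),10);print(a,b,b-a)
A=np.array([.563,.2925,0]);B=np.array([.753,.0425,0]);u=(B-A)/np.linalg.norm(B-A)
P=np.array([.563,.0425,.062])
def at(th):
    for sg in(1,-1):
        Q=A+Ro.from_rotvec(sg*th*u).apply(P-A)
        if Q[2]<=P[2]+1e-9 or th==0: return Q
for th in(0,.0087,.02,.045): print(th,at(th).round(4),proj(s,[at(th)])-proj(s,[at(.045)]))
os_=okm([[(248,260),(320,260),(320,276),(248,276)]]); ot=okm([[(266,198),(300,198),(300,225),(266,225)]])
cv2.imwrite('pics/z.png',cv2.resize(s['image'][265:315,240:320],(800,500)))
E
```

```text
[269.82260479 294.92408041] [268.13978495 292.76096679] [-1.68281984 -2.16311362]
0 [0.563  0.0425 0.062 ] [[-1.64810897 -2.11195638]]
0.0087 [0.5626 0.0422 0.0607] [[-1.31474554 -1.71045631]]
0.02 [0.562  0.0418 0.059 ] [[-0.89230818 -1.18403261]]
0.045 [0.5609 0.0409 0.0551] [[0. 0.]]
```

View pics/z.png

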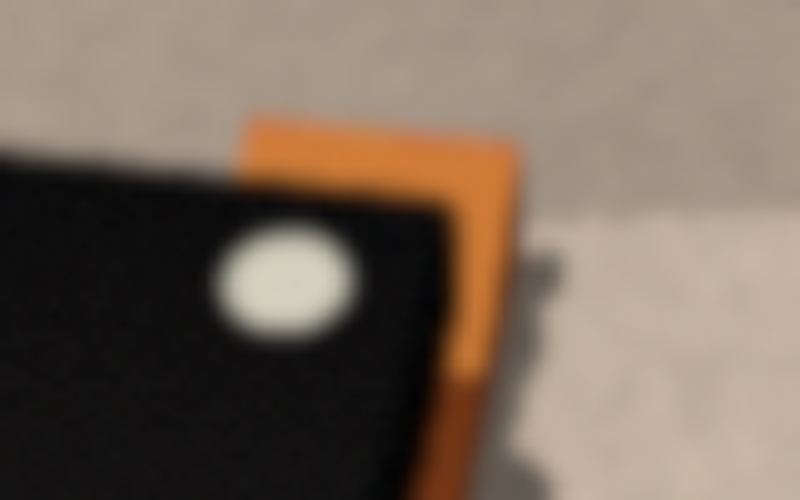

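The dot shift (-1.68, -2.16 px) matches a fully level bed (-1.65, -2.11 px predicted). A quick check of the wedge's lateral position from its heel corners, at side px (265,277) and (292,279.5).

```bash
python3 - <<'E'
from fit import *
s=ctrl.snapshot('side');print(back(s,[(264.7,276.7),(291.8,279.4)],.026).round(4))
t=ctrl.snapshot('top');x=np.array([(589,162),(585,233)])*np.array([137/400,120/350])-[137,0]+[220,140];print(x,back(t,x,.026).round(4))
E
```

```text
[[ 0.5849 -0.0235  0.026 ]
 [ 0.5354 -0.0233  0.026 ]]
[[284.7325     195.54285714]
 [283.3625     219.88571429]] [[ 0.5855 -0.0275  0.026 ]
 [ 0.5339 -0.0252  0.026 ]]
```

The wedge centre line is at x≈0.560 and the foot at ≈0.563, so it's well within limits. Now the press check with closed fingers.

Call:
send_rows(
  deltas=[
    {"dx": -20, "dy": -10, "dz": 0, "ax": 0, "ay": 0, "az": 0, "fingers": 0},
    {"dx": 0, "dy": -50, "dz": 0, "ax": 0, "ay": 0, "az": 0, "fingers": 0},
    {"dx": 0, "dy": -50, "dz": 0, "ax": 0, "ay": 0, "az": 0, "fingers": 0},
    {"dx": 0, "dy": -50, "dz": 0, "ax": 0, "ay": 0, "az": 0, "fingers": 0},
    {"dx": 0, "dy": -40, "dz": 0, "ax": 0, "ay": 0, "az": 0, "fingers": 0},
    {"dx": 0, "dy": -21, "dz": 0, "ax": 0, "ay": 0, "az": 0, "fingers": 0},
    {"dx": 20, "dy": 0, "dz": 0, "ax": 0, "ay": 0, "az": 0, "fingers": 0},
    {"dx": 20, "dy": 0, "dz": 0, "ax": 0, "ay": 0, "az": 0, "fingers": 0},
    {"dx": 0, "dy": 0, "dz": 0, "ax": 0, "ay": 0, "az": 0, "fingers": 0},
    {"dx": 0, "dy": 0, "dz": 0, "ax": 0, "ay": 0, "az": 0, "fingers": 0},
  ],
)

```text
clock: 16.15
tool_pos: [0.5631, 0.0414, 0.1022]
orientation: [173.4, 90.0, -6.7]
force: [0.3, 0.0, 0.4]
opening: 0.0006
```

Call:
send_rows(
  deltas=[
    {"dx": 3, "dy": 0, "dz": 0, "ax": 0, "ay": 0, "az": 0, "fingers": 0},
    {"dx": 3, "dy": 0, "dz": 0, "ax": 0, "ay": 0, "az": 0, "fingers": 0},
    {"dx": 2, "dy": 0, "dz": 0, "ax": 0, "ay": 0, "az": 0, "fingers": 0},
    {"dx": 1, "dy": 0, "dz": 0, "ax": 0, "ay": 0, "az": 0, "fingers": 0},
  ],
)

```text
clock: 16.65
tool_pos: [0.5626, 0.0415, 0.0924]
orientation: [24.5, 90.0, -155.5]
force: [0.8, 0.2, -0.1]
opening: 0.0005
```

Call:
send_rows(
  deltas=[
    {"dx": 1, "dy": 0, "dz": 0, "ax": 0, "ay": 0, "az": 0, "fingers": 0},
    {"dx": 0, "dy": 0, "dz": 0, "ax": 0, "ay": 0, "az": 0, "fingers": 0},
  ],
)

```text
clock: 16.9
tool_pos: [0.5627, 0.0415, 0.0915]
orientation: [28.1, 90.0, -151.9]
force: [-0.6, 0.8, -0.1]
opening: 0.0006
```

Call:
send_rows(
  deltas=[
    {"dx": 2, "dy": 0, "dz": 0, "ax": 0, "ay": 0, "az": 0, "fingers": 0},
    {"dx": 2, "dy": 0, "dz": 0, "ax": 0, "ay": 0, "az": 0, "fingers": 0},
    {"dx": 0.5, "dy": 0, "dz": 0, "ax": 0, "ay": 0, "az": 0, "fingers": 0},
  ],
)

```text
clock: 17.27
tool_pos: [0.5627, 0.0415, 0.0873]
orientation: [83.9, 90.0, -96.1]
force: [-2.0, 1.0, 7.9]
opening: 0.0005
```

Call:
send_rows(
  deltas=[
    {"dx": 0.5, "dy": 0, "dz": 0, "ax": 0, "ay": 0, "az": 0, "fingers": 0},
    {"dx": 0.5, "dy": 0, "dz": 0, "ax": 0, "ay": 0, "az": 0, "fingers": 0},
  ],
)

```text
clock: 17.52
tool_pos: [0.5627, 0.0415, 0.0872]
orientation: [146.1, 90.0, -33.9]
force: [-6.0, -0.1, 15.2]
opening: 0.0005
```

Call:
send_rows(
  deltas=[
    {"dx": 0, "dy": 0, "dz": 0, "ax": 0, "ay": 0, "az": 0, "fingers": 0},
    {"dx": 0, "dy": 0, "dz": 0, "ax": 0, "ay": 0, "az": 0, "fingers": 0},
    {"dx": 0, "dy": 0, "dz": 0, "ax": 0, "ay": 0, "az": 0, "fingers": 0},
    {"dx": 0, "dy": 0, "dz": 0, "ax": 0, "ay": 0, "az": 0, "fingers": 0},
  ],
)

```text
clock: 18.02
tool_pos: [0.5627, 0.0415, 0.0873]
orientation: [168.8, 90.0, -11.2]
force: [-5.2, 0.7, 12.2]
opening: 0.0004
```

Call:
send_rows(
  deltas=[
    {"dx": -2, "dy": 0, "dz": 0, "ax": 0, "ay": 0, "az": 0, "fingers": 0},
    {"dx": -10, "dy": 0, "dz": 0, "ax": 0, "ay": 0, "az": 0, "fingers": 0},
    {"dx": -40, "dy": 0, "dz": 0, "ax": 0, "ay": 0, "az": 0, "fingers": 0},
    {"dx": 0, "dy": 50, "dz": 0, "ax": 0, "ay": 0, "az": 0, "fingers": 0},
    {"dx": 0, "dy": 50, "dz": 0, "ax": 0, "ay": 0, "az": 0, "fingers": 0},
    {"dx": 0, "dy": 50, "dz": 0, "ax": 0, "ay": 0, "az": 0, "fingers": 0},
    {"dx": 0, "dy": 50, "dz": 0, "ax": 0, "ay": 0, "az": 0, "fingers": 0},
    {"dx": 0, "dy": 0, "dz": 0, "ax": 0, "ay": 0, "az": 0, "fingers": 0},
    {"dx": 0, "dy": 0, "dz": 0, "ax": 0, "ay": 0, "az": 0, "fingers": 0},
    {"dx": 0, "dy": 0, "dz": 0, "ax": 0, "ay": 0, "az": 0, "fingers": 0},
  ],
)

```text
clock: 19.27
tool_pos: [0.5628, -0.1576, 0.1382]
orientation: [-146.4, 90.0, 33.6]
force: [-0.0, 0.4, -0.5]
opening: 0.0005
```

```bash
python3 - <<'E'
from fit import *
s=snap('side','s7.png');t=snap('top','t7.png');print('dot',dot(s,(262,278,282,300)))
o=ctrl.get_obs();print(o['tool_pos'],o['force'],o['clock'])
E
```

```text
dot [268.28125    292.70833333]
[ 0.56280557 -0.15747023  0.13821486] [ 0.08103549 -0.77820268  0.03098094] 19.375
```

View pics/s7.png

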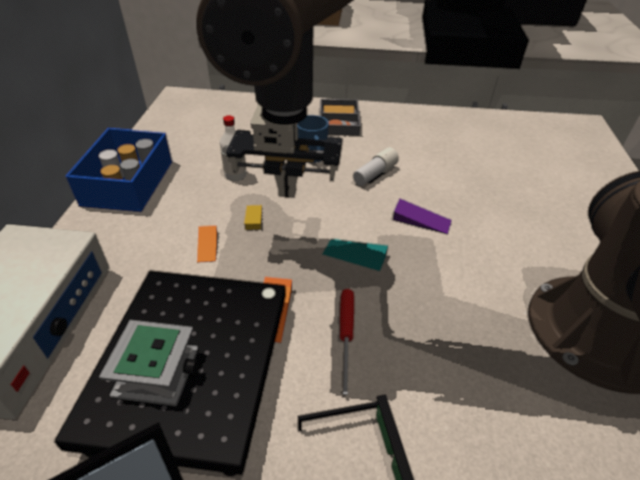

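The dot is unmoved at (268.3, 292.7), the wedge sits under the corner near (280,300), every other item is in place, and the arm is clear. Handing in.

```bash
python3 -c "
from plant import ctrl
print(ctrl.close_job())"
```

```text
the job is handed in; nothing more can be done
None
```

The bed stood level on the orange wedge when I handed the job in. No verdict was reported.

**What I did:** I slid the larger orange wedge about 20 mm sideways between loosely set fingers, without lifting it. Then I pushed its heel with two fingers, thin end first, under the steel foot. The push turned hard, from 7 to 19 N, with the heel about 70 mm behind the foot. I pressed the white dot with 12–15 N, then let go and backed away.

**Last checks:**
- **Level:** the dot's shift in the side picture matches a fully level bed to within 0.1 px, and half a degree of lean would have shown as about 0.5 px.
- **Wedge position:** its centre line is about 3 mm from the foot. The two cameras disagreed by 2–4 mm on where the heel is along its length.
- **Press:** the fingertips met the dot at 62 mm height, and the corner did not dip. After release the dot was at the same pixel as before the press.
- **Bystanders:** none looked moved in the last side picture. I didn't measure them.

My first move calls were refused until every field was filled in, and nothing moved because of it.

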